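# Tap the filters home in order

### The arm

A 7-joint arm with a two-finger parallel gripper is mounted at the origin on the work surface. World frame = base frame: x ahead of the robot, y to its left, z up, the work surface at z = 0. Lengths are in mm, angles in rad, forces in N, time in s.
With the tool pointing down it reaches from about 400 to 875 mm from the base axis. Payload 4.4 kg.
Tool frame: the origin (TCP) lies at the very end of the fingers, on their centre line; the grasp point (between the pads) lies 19 mm behind it; z points along the fingers, y is the direction in which the jaws open and shut (so a half turn about z gives the same grasp; the last joint's range is limited). The gripper opens to 85 mm and grips with 20 to 120 N. Pads are 22 mm wide; open, the fingers measure 114 mm over their backs; the gripper's body (76 mm by 85 mm) begins 54 mm behind the grasp point. The pads swing forward as they close: fully open they stand 13 mm farther back than shut.
Start: joints at [-0.066, 0.628, 0.038, 1.517, -0.027, 0.996, -0.02], TCP at [650.014, 0.027, 231.313] pointing down, gripper open.
Joint ranges: [-3.06, 3.06], [-0.37, 2.12], [-1.25, 1.32], [0.18, 2.47], [-1.1, 4.24], [0.23, 1.98], [-2.94, 2.94]. Speed limits (rad/s): [2.57, 2.57, 3.14, 3.14, 3.14, 3.14, 3.14].

### API

Orientations are given as [roll, pitch, yaw] about the fixed x, y, z axes, in that order (R = Rz(yaw) Ry(pitch) Rx(roll)).
In Python, from cell import ctrl gives the robot as it stands.
- The arm moves only by the shell command python3 -m crank 'ROWS' [OPENING]. ROWS is JSON, a list that holds one entry, the list of rows, each a list of 6 numbers: the shift along the tool's x, y, z in units of 30 mm (1.0 is 30 mm), then the turn, a rotation vector about the tool's x, y, z in units of 6 degrees (1.0 is 6 degrees). In form: [[[tx, ty, tz, rx, ry, rz], ...]]. A call has 1 to 12 rows; each row shifts and turns the pose as measured when the row begins, along the tool's axes as they then stand; what a row does not reach is not made up. A row lasts 1/12 s, in which the tool goes at most 41.7 mm and 7.16 degrees, less where a joint would pass 70% of its speed; a pose out of reach is approached as far as the arm can. A call is refused whole if a number of a shift passes 1 or a number of a turn 1, either way. A call with a gripper value outside its range is refused whole. OPENING is the gripper command: -1 is fully open, 1 is shut, values between are in proportion, set as the call begins (- or left out, the last holds). The fingers move at their own pace and stop on an object; the grip force is fixed at half the most. Time passes only in rows, so rows that do not move let the fingers close. It gives the time, the measured TCP pose, the force and the opening at its end, in the units of the state.
- ctrl.read_state(): the state, without advancing time (a new reading comes with each control period).
- ctrl.get_image(name): name is "scene" or "side" or "wrist"; returns a dict with "color" (420x560x3 uint8, red, green, blue), "depth" (420x560 float32, mm along the optical axis (not along the pixel's ray), 0 where there is no reading), "camera_matrix" (3x3 intrinsics, pixels), "R" (3x3) and "t" (3): a world point X has camera coordinates R X + t. Camera axes: x right, y down, z forward; pixel columns grow to the right and rows downward; lengths in mm; the calibration is good to about 2 mm. A picture is of the moment at which its call begins.
- ctrl.finish_job(): hands the job in, once; it reports no verdict.
Trained networks look in a picture, given as the dict that the camera call returned (one of the last four; its "shot" number tells which), for a name from the list of things; names that differ only in an ending like _2 or _b are one class to them, and where a whole thing is asked for, a point or a joint stands for the part that bears it (a point fixed in the world has none). Each returns a list of dicts, best first, with "conf" (0 to 1); they miss things now and then, are a little off and sometimes report something else, mostly with a low value. They report only what shows in the picture. A call takes as long as a camera call. They do not tell look-alikes from the thing itself.
- ctrl.search_frame(query, picture): "extent" ([centre column, centre row, width, height] in pixels, round what is visible of it).
The state is a dict: "clock": time; "qpos": joint angles; "qd": joint speeds; "tau": joint torques, N m; "eef_pos": TCP position; "tool_rot": TCP orientation; "force": force on the tool from outside, world axes, zero at the start; "torque": the same for the moment, N m; "width": finger opening in mm.
Only numpy, scipy, OpenCV 4.12 (cv2) and the standard library are available. Lean on these libraries where they do the work, as an engineer would, in place of code of your own. Each camera call takes 0.05 s, during which the arm holds its last target. There are 200 camera calls.

### The job

Get the drawer ready to be shut: working in order from the smallest filter to the largest, lightly tap the metal rim of each of the four filters so that it sinks down into its well on its lift and stays there, about level with the liner. Keep off the glass, do not pick anything up, and leave the two lens caps, the tin and its lid as they are.

Things in the scene. Friction and masses are not known exactly. Their poses are not given: they have to be found in the camera images.
- filter_46: the smallest filter: a dark metal ring 46 mm across, 8 mm tall, its flat rim 5 mm wide, around glass. Lies loose in a shallow grey cup on a lift in a round well. Origin: centre of its underside, z up; the rim's top is 8 mm above the origin and at first 8 mm above the liner's flat top (itself 50 mm above the work surface). Tap the rim anywhere
- glass_46: the glass in that 46 mm filter, 36 mm across; its top lies 4 mm below the rim's top, so a flat fingertip across the rim clears it. Origin as for the filter. Not to be touched
- lift_46 (a joint): the friction lift under the 46 mm filter: how far it has sunk, 0 raised, 0.008 m rim level with the liner, 0.012 m its stop. Yields to about 4 N on the rim (more if pushed fast) and stays where it is left without springing back. A fingertip centred on the outer edge of the rim meets the liner, which is rigid, when the rim is level
- filter_58: the second smallest filter: a dark metal ring 58 mm across, 8 mm tall, its flat rim 5 mm wide, around glass. Lies loose in a shallow grey cup on a lift in a round well. Origin: centre of its underside, z up; the rim's top is 8 mm above the origin and at first 8 mm above the liner's flat top (itself 50 mm above the work surface). Tap the rim anywhere
- glass_58: the glass in that 58 mm filter, 48 mm across; its top lies 4 mm below the rim's top, so a flat fingertip across the rim clears it. Origin as for the filter. Not to be touched
- lift_58 (a joint): the friction lift under the 58 mm filter: how far it has sunk, 0 raised, 0.008 m rim level with the liner, 0.012 m its stop. Yields to about 4 N on the rim (more if pushed fast) and stays where it is left without springing back. A fingertip centred on the outer edge of the rim meets the liner, which is rigid, when the rim is level
- filter_70: the second largest filter: a dark metal ring 70 mm across, 8 mm tall, its flat rim 5 mm wide, around glass. Lies loose in a shallow grey cup on a lift in a round well. Origin: centre of its underside, z up; the rim's top is 8 mm above the origin and at first 8 mm above the liner's flat top (itself 50 mm above the work surface). Tap the rim anywhere
- glass_70: the glass in that 70 mm filter, 60 mm across; its top lies 4 mm below the rim's top, so a flat fingertip across the rim clears it. Origin as for the filter. Not to be touched
- lift_70 (a joint): the friction lift under the 70 mm filter: how far it has sunk, 0 raised, 0.008 m rim level with the liner, 0.012 m its stop. Yields to about 4 N on the rim (more if pushed fast) and stays where it is left without springing back. A fingertip centred on the outer edge of the rim meets the liner, which is rigid, when the rim is level
- filter_82: the largest filter: a dark metal ring 82 mm across, 8 mm tall, its flat rim 5 mm wide, around glass. Lies loose in a shallow grey cup on a lift in a round well. Origin: centre of its underside, z up; the rim's top is 8 mm above the origin and at first 8 mm above the liner's flat top (itself 50 mm above the work surface). Tap the rim anywhere
- glass_82: the glass in that 82 mm filter, 72 mm across; its top lies 4 mm below the rim's top, so a flat fingertip across the rim clears it. Origin as for the filter. Not to be touched
- lift_82 (a joint): the friction lift under the 82 mm filter: how far it has sunk, 0 raised, 0.008 m rim level with the liner, 0.012 m its stop. Yields to about 4 N on the rim (more if pushed fast) and stays where it is left without springing back. A fingertip centred on the outer edge of the rim meets the liner, which is rigid, when the rim is level
- cap_1: a black lens cap, a solid disc 62 mm across and 11 mm tall, 7 mm of it above the liner, loose in a shallow well. To be left alone. Origin: centre of its underside, z up.
- cap_2: the other black lens cap, the same size, in another well. To be left alone. Origin: centre of its underside, z up.
- tin: a small open aluminium tin, 56 mm across and 36 mm tall, its top 26 mm above the liner, in a well at the drawer's left (+y) end, front row. To be left alone. Origin: centre of its underside, z up.
- tin_lid: the tin's aluminium lid, 60 mm across, 13 mm tall, 9 mm of it above the liner, in the well behind the tin. To be left alone. Origin: centre of its underside, z up.
- drawer: the fixed drawer and low cabinet. Origin: on the work surface under the middle of the wells; x to the cabinet, y along the width. Wells at x = -52, 52, y = -156, -52, 52, 156 mm; filters and caps in any of the six with y below 100. Front panel at x = -130 (71 mm tall), side walls at y = +-222 (66 mm tall); cabinet from x = 196, 156 mm tall, its handle 112 mm up reaches x = 155
Not all that is in view belongs to the job. Leave any blue or green look-alike of the filter_46 alone.

How it is judged:
By the outcome, as a careful person would: the job done as asked, in the order asked, and still so for the second after the job is handed in, with the robot touching nothing.
It also fails if it takes over 64 s, if anything falls off the work surface, if the arm or the gripper's body presses on something with over 40 N, if the wrist force passes 120 N, or if a joint passes its speed limit or range.

## Working session

There is one attempt and no reset: what is moved stays moved. The work goes in short steps, Python scripts to look and compute and a shell command to move; the robot and the scene stay as the last step left them, time stands still between calls to the robot, and variables do not carry over. Pictures are saved under pics/ and viewed, about 8 in all and at most 12, crops included, and the job is handed in when it is done.

```bash
mkdir -p pics
cat > h.py <<'E'
from cell import ctrl
import numpy as np, cv2
def shot(n,f=None):
    p=ctrl.get_image(n)
    if f: cv2.imwrite(f'pics/{f}.png',p['color'][:,:,::-1])
    return p
def world(p,u,v,d=None,z=None):
    K,R,t=map(np.asarray,(p['camera_matrix'],p['R'],p['t'])); t=t.ravel()
    ray=np.linalg.inv(K)@[u,v,1]
    if d is not None: return R.T@(ray*d-t)
    C=-R.T@t; r=R.T@ray
    return C+r*(z-C[2])/r[2]
E
python3 - <<'E'
from h import *
s=ctrl.read_state(); print(s['eef_pos'],s['tool_rot'],s['width'],s['force'])
for n in('scene','side','wrist'):
    p=shot(n,n+'0')
    for q in('filter_46','filter_58','filter_70','filter_82','cap_1','tin','tin_lid','drawer'):
        for r in ctrl.search_frame(q,p)[:4]:
            u,v,w,h=r['extent']; print(n,q,round(r['conf'],2),np.round([u,v,w,h]),world(p,u,v,z=56).round(0))
a=[cv2.imread(f'pics/{n}0.png') for n in('scene','wrist')]
cv2.imwrite('pics/ab.png',cv2.resize(np.hstack(a),(800,300)))
E
```

```text
[6.49349388e+02 2.11276017e-02 2.30384471e+02] [-3.13965743e+00  1.45010585e-05  1.57075827e+00] 85.42892920908241 [-0.00196067 -0.10068292  0.52433646]
scene filter_46 0.96 [261. 196.  22.  19.] [504. -12.  56.]
scene filter_46 0.76 [331. 346.  25.  26.] [591. 342.  56.]
scene filter_46 0.74 [302. 167.  16.  15.] [372. -35.  56.]
scene filter_46 0.73 [217. 213.  38.  31.] [611. -24.  56.]
scene filter_58 0.96 [261. 196.  22.  19.] [504. -12.  56.]
scene filter_58 0.76 [331. 346.  25.  26.] [591. 342.  56.]
scene filter_58 0.74 [302. 167.  16.  15.] [372. -35.  56.]
scene filter_58 0.73 [217. 213.  38.  31.] [611. -24.  56.]
scene filter_70 0.96 [261. 196.  22.  19.] [504. -12.  56.]
scene filter_70 0.76 [331. 346.  25.  26.] [591. 342.  56.]
scene filter_70 0.74 [302. 167.  16.  15.] [372. -35.  56.]
scene filter_70 0.73 [217. 213.  38.  31.] [611. -24.  56.]
scene filter_82 0.96 [261. 196.  22.  19.] [504. -12.  56.]
scene filter_82 0.76 [331. 346.  25.  26.] [591. 342.  56.]
scene filter_82 0.74 [302. 167.  16.  15.] [372. -35.  56.]
scene filter_82 0.73 [217. 213.  38.  31.] [611
[... 2312 characters left out ...]

wrist filter_70 0.79 [230. 219.  83.  79.] [611. -28.  56.]
wrist filter_70 0.78 [ 18. 248.  37.  34.] [391. -59.  56.]
wrist filter_82 0.92 [125. 101.  52.  55.] [521.  85.  56.]
wrist filter_82 0.79 [129. 210.  56.  58.] [511. -18.  56.]
wrist filter_82 0.79 [230. 219.  83.  79.] [611. -28.  56.]
wrist filter_82 0.78 [ 18. 248.  37.  34.] [391. -59.  56.]
wrist cap_1 0.73 [128. 293.  51.  49.] [ 498. -112.   56.]
wrist cap_1 0.64 [238. 114.  66.  72.] [623.  73.  56.]
wrist cap_1 0.61 [122. 102.  53.  49.] [518.  84.  56.]
wrist tin 0.69 [128.   7.  45.  12.] [533. 159.  56.]
wrist tin_lid 0.85 [247.  12.  69.  23.] [633. 155.  56.]
wrist drawer 0.88 [280. 210. 560. 420.] [662. -18.  56.]
```

View pics/scene0.png

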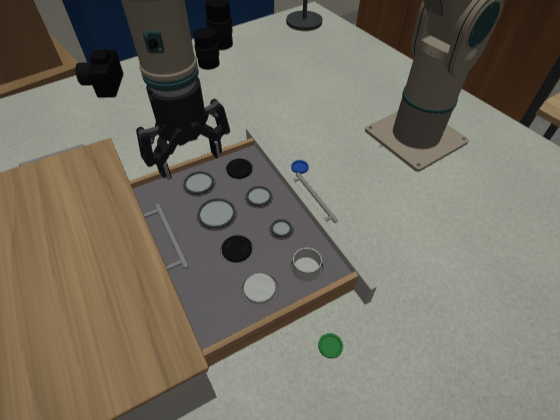

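View pics/side0.png

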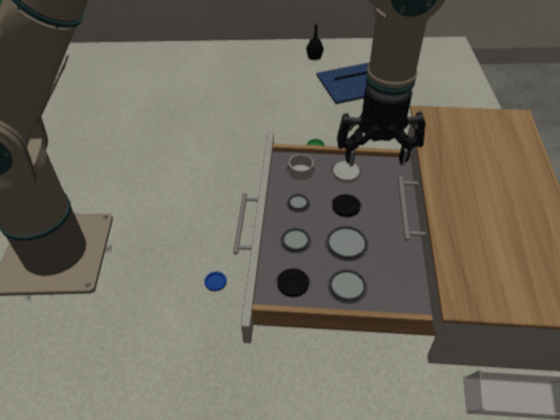

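The scene view shows the drawer slightly yawed. The 46 filter is at about px (281,228), the 58 at (259,196), the 82 at (217,213) and the 70 at (199,183). The blue and green look-alikes lie outside the drawer. Next I fit the drawer pose from these detections and check the circles in the wrist picture.

Run:
```python
from h import *
from scipy.optimize import least_squares
cells={'46':(-52,52),'58':(-52,-52),'82':(52,-52),'70':(52,-156),'c1':(52,52),'c2':(-52,-156)}
app={'46':(520,85),'58':(506,-18),'82':(610,-26),'70':(609,-132),'c1':(623,75),'c2':(499,-122)}
obs=[]
for n in('scene','side','wrist'):
    p=shot(n)
    for q in('filter_46','cap_1'):
        for r in ctrl.search_frame(q,p):
            u,v,w,h=r['extent']; X=world(p,u,v,z=58 if q[0]=='f' else 57)[:2]
            for k,a in app.items():
                if (k[0]=='c')==(q[0]=='c') and np.hypot(*(X-a))<22 and u>5 and v+h/2<415 and v-h/2>3:
                    s=world(p,u+w/2,v,z=58)-world(p,u-w/2,v,z=58)
                    obs.append((n,k,X,np.hypot(*s[:2])))
                    print(n,k,X.round(1),'w',np.hypot(*s[:2]).round(0),round(r['conf'],2))
def f(a):
    c,s=np.cos(a[2]),np.sin(a[2])
    return np.concatenate([np.array([[c,-s],[s,c]])@cells[k]+a[:2]-X for n,k,X,_ in obs])
r=least_squares(f,[570,-20,-.1],loss='soft_l1'); print(r.x)
print(r.fun.reshape(-1,2).round(1).tolist())
c,s=np.cos(r.x[2]),np.sin(r.x[2])
for k in cells: print(k,(np.array([[c,-s],[s,c]])@cells[k]+r.x[:2]).round(1))
```

```text
scene 46 [519.2  86.9] w 48.0 0.83
scene 82 [613.6 -20.8] w 86.0 0.8
scene 70 [ 601.7 -120.8] w 81.0 0.59
scene 58 [509.7  -7.6] w 49.0 0.58
scene c1 [622.4  78.9] w 64.0 0.88
scene c2 [ 497.7 -113.3] w 59.0 0.78
side 58 [507.  -21.7] w 58.0 0.92
side 82 [609.  -34.7] w 84.0 0.64
side 70 [ 602.1 -136.9] w 62.0 0.58
side 46 [523.2  82.6] w 51.0 0.55
side c2 [ 500. -127.] w 64.0 0.96
side c1 [622.4  74.9] w 62.0 0.82
wrist 70 [ 600.4 -128.1] w 67.0 0.95
wrist 46 [519.8  84.2] w 46.0 0.84
wrist 82 [613.1 -27.8] w 83.0 0.82
wrist 58 [511.8 -16.6] w 58.0 0.78
wrist c1 [624.3  74.7] w 60.0 0.95
wrist c2 [ 498.5 -111.6] w 52.0 0.78
[ 5.66259669e+02  2.94545184e+01 -1.03801248e-01]
[[0.7, -0.3], [-1.1, -6.9], [0.1, -10.3], [-0.5, -9.2], [1.0, -3.1], [0.7, -7.0], [2.2, 4.9], [3.6, 7.0], [-0.3, 5.8], [-3.3, 3.9], [-1.6, 6.7], [1.0, 0.9], [1.4, -3.0], [0.1, 2.4], [-0.5, 0.2], [-2.7, -0.2], [-1.0, 1.1], [-0.2, -8.7]]
46 [519.9  86.6]
58 [509.2 -16.9]
82 [612.6 -27.7]
70 [ 601.8 -131.1]
c1 [623.4  75.8]
c2 [ 498.4 -120.3]
```

View pics/wrist0.png

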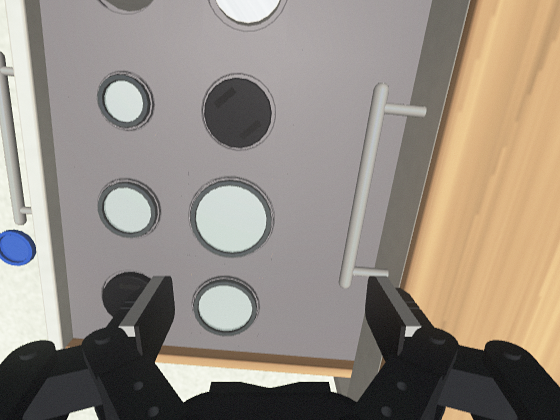

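The wrist view shows the four bright glasses: the 46 at (125,101), the 58 at (130,208), the 82 at (231,218) and the 70 at (225,306). The two caps are dark. The detector boxes are a few mm off, so I fit ellipses to the glass instead.

```bash
cat > g.py <<'E'
from h import *
from scipy.optimize import least_squares
def glasses(p,zg=54,thr=170):
    m=(p['color'].min(2)>thr).astype(np.uint8)
    out=[]
    for c in cv2.findContours(m,cv2.RETR_EXTERNAL,cv2.CHAIN_APPROX_NONE)[0]:
        if len(c)<40: continue
        W=np.array([world(p,u+.0,v+.0,z=zg)[:2] for u,v in cv2.convexHull(c)[:,0]])
        (x,y),(a,b),_=cv2.fitEllipse(W.astype(np.float32)) if len(W)>5 else ((0,0),(0,0),0)
        out.append((c[:,0].mean(0).round(),round(x,1),round(y,1),round(a,1),round(b,1)))
    return out
E
python3 - <<'E'
from g import *
p=shot('wrist')
for o in glasses(p): 
    if 30<o[4]<90: print(*o)
d=p['depth']
for u,v in((60,150),(180,150),(180,260),(231,175),(125,101)):
    print(u,v,p['color'][v,u],d[v,u],world(p,u,v,d=d[v,u]).round(1) if d[v,u]>0 else None)
E
```

```text
[ 83. 415.] 418.5 -288.7 23.6 47.6
[225. 307.] 602.0 -132.4 55.8 58.5
[370. 273.] 758.7 -90.5 9.4 39.9
[127. 210.] 508.6 -18.7 44.9 46.7
[231. 218.] 612.2 -28.7 69.8 70.7
[405. 109.] 776.4 77.4 6.1 46.2
[124. 101.] 518.8 84.6 33.8 34.6
[247.   8.] 632.7 172.8 48.8 55.5
60 150 [154 150 150] 320.7579 [449.7  40.2  49.2]
180 150 [159 153 153] 320.05237 [565.4  40.3  50.1]
180 260 [150 147 147] 357.38904 [555.4 -76.7  48.6]
231 175 [150 145 146] 327.37564 [613.6  16.   50.3]
125 101 [216 223 219] 302.5576 [520.2  84.8  54. ]
```

The fitted diameters (34, 46, 57, 70 mm) match the sizes given, and the liner reads at z≈50. I will tap the robot-side (-x) rim of each filter, with the fingertip centred on its outer edge. The targets are:

| Filter | x | y |
|---|---|---|
| 46 | 496 | 84.6 |
| 58 | 479.6 | -18.7 |
| 70 | 567 | -132.4 |
| 82 | 571.2 | -28.7 |

At this yaw, tool x is world +y, tool y is world +x, and tool z is down.

```bash
python3 -m crank '[[[0.35,-0.64,0.5,0,0,0],[0.35,-0.64,0.5,0,0,0],[0.35,-0.64,0.5,0,0,0],[0.35,-0.64,0.5,0,0,0],[0.35,-0.64,0.5,0,0,0],[0.35,-0.64,0.5,0,0,0],[0.35,-0.64,0.5,0,0,0],[0.35,-0.64,0.5,0,0,0],[0,0,0,0,0,0],[0,0,0,0,0,0]]]' 1
```

```text
clock: 2.68
eef_pos: [494.0, 85.7, 107.5]
tool_rot: [3.132, 0.001, 1.569]
force: [0.9, -0.1, 0.2]
width: -0.1
```

```bash
python3 -m crank '[[[-0.03,0.07,0.4,0,0,0],[0,0,0.4,0,0,0],[0,0,0,0,0,0],[0,0,0,0,0,0]]]'
python3 - <<'E'
from h import *
shot('wrist','w1'); print(ctrl.read_state()['eef_pos'])
E
```

```text
clock: 3.02
eef_pos: [500.7, 84.5, 84.9]
tool_rot: [3.126, 0.001, 1.568]
force: [-0.1, 0.8, 0.7]
width: 0.1
[500.74134     84.42904745  85.04448708]
```

View pics/w1.png

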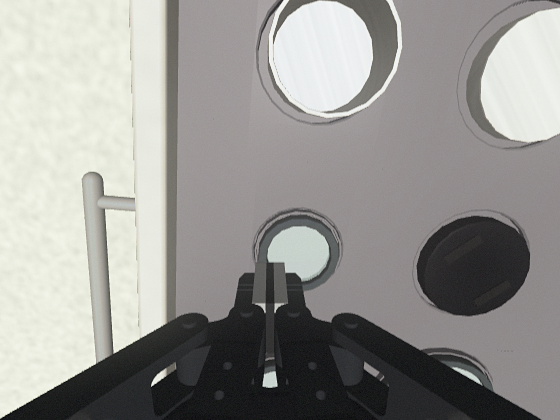

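The wrist view shows the closed fingertips at (268,285), just off the rim on the robot side of the 46 filter, whose glass is at (300,252). I correct x and the tilt, then go down a little.

```bash
python3 -m crank '[[[0,-0.15,0,0.15,0,0],[0,0,0,0,0,0],[0,0,0.3,0,0,0],[0,0,0.2,0,0,0],[0,0,0,0,0,0],[0,0,0,0,0,0]]]'
```

```text
clock: 3.57
eef_pos: [498.6, 84.0, 71.1]
tool_rot: [3.138, -0.0, 1.566]
force: [-0.9, -0.6, -0.2]
width: 0.4
```

```bash
python3 -m crank '[[[0,-0.07,0.1,0,0,0],[0,0,0.1,0,0,0],[0,0,0.1,0,0,0],[0,0,0,0,0,0],[0,0,0,0,0,0]]]'
```

```text
clock: 3.98
eef_pos: [495.8, 84.0, 60.8]
tool_rot: [3.139, -0.0, 1.566]
force: [-0.9, 0.2, 0.2]
width: 0.2
```

```bash
python3 -m crank '[[[0,0,0.08,0,0,0],[0,0,0.08,0,0,0],[0,0,0,0,0,0]]]'; python3 -m crank '[[[0,0,0.08,0,0,0],[0,0,0.08,0,0,0],[0,0,0,0,0,0]]]'
```

```text
clock: 4.23
eef_pos: [496.0, 84.1, 55.8]
tool_rot: [3.138, -0.0, 1.566]
force: [0.9, 0.3, -0.4]
width: 0.0
clock: 4.48
eef_pos: [496.1, 84.1, 50.7]
tool_rot: [3.138, -0.0, 1.567]
force: [-0.3, 0.3, -0.4]
width: -0.0
```

```bash
python3 -m crank '[[[0,0,0.05,0,0,0]]]';python3 - <<'E'
from h import *
p=shot('wrist'); cv2.imwrite('pics/w2.png',cv2.resize(p['color'][180:340,180:400,::-1],None,fx=3,fy=3))
E
```

```text
clock: 4.57
eef_pos: [496.2, 84.1, 49.6]
tool_rot: [3.138, -0.0, 1.566]
force: [-3.6, -0.9, 28.5]
width: 0.0
```

View pics/w2.png

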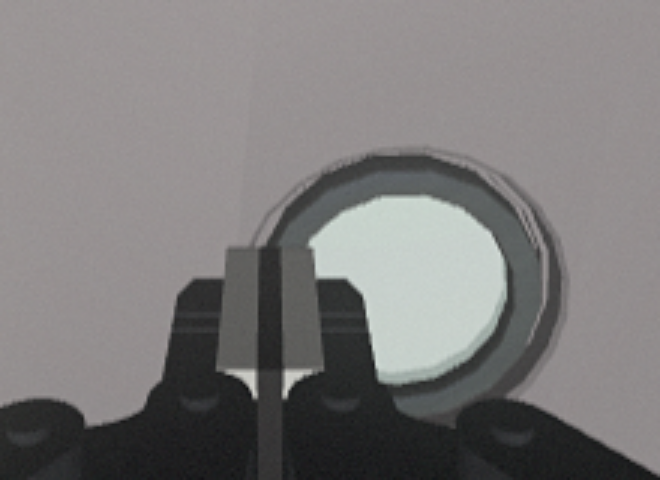

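28.5 N now: the tip is on the rigid liner. I lift off and check the glass height by depth.

```bash
python3 -m crank '[[[0,0,-0.2,0,0,0],[0,0,-0.5,0,0,0],[0,0,-0.5,0,0,0],[0,0,-0.5,0,0,0],[0,0,-0.3,0,0,0],[0,0,0,0,0,0]]]';cat >> g.py <<'E'
C={'46':(518.8,84.6),'58':(508.6,-18.7),'70':(602.,-132.4),'82':(612.2,-28.7)}
def heights(n,f=None):
    p=shot(n,f); K,R,t=map(np.asarray,(p['camera_matrix'],p['R'],p['t'])); d=p['depth']
    vv,uu=np.mgrid[0:420,0:560]; P=(np.stack([(uu-K[0,2])/K[0,0],(vv-K[1,2])/K[1,1],np.ones_like(d)],-1)*d[...,None]-t.ravel())@R
    for k,c in C.items():
        r=np.hypot(P[...,0]-c[0],P[...,1]-c[1]); R0=int(k)/2
        o=[]
        for lo,hi in((0,R0-8),(R0-4,R0-1),(R0+7,R0+12)):
            s=P[(r>=lo)&(r<hi)&(d>0)&(P[...,2]<75)]; o.append((len(s),np.median(s[:,2]).round(1) if len(s) else None))
        print(n,k,'glass,rim,liner',o)
E
python3 - <<'E'
from g import *
for n in('wrist','side','scene'): heights(n)
E
```

```text
clock: 5.12
eef_pos: [495.8, 84.0, 112.2]
tool_rot: [3.139, -0.0, 1.566]
force: [0.2, 0.2, 0.0]
width: 0.1
wrist 46 glass,rim,liner [(1455, np.float64(45.3)), (842, np.float64(49.2)), (1944, np.float64(49.8))]
wrist 58 glass,rim,liner [(322, np.float64(53.7)), (1, np.float64(53.1)), (0, None)]
wrist 70 glass,rim,liner [(0, None), (0, None), (0, None)]
wrist 82 glass,rim,liner [(1078, np.float64(53.9)), (603, np.float64(57.5)), (1000, np.float64(49.9))]
side 46 glass,rim,liner [(109, np.float64(48.1)), (70, np.float64(51.3)), (162, np.float64(52.2))]
side 58 glass,rim,liner [(255, np.float64(56.1)), (108, np.float64(59.7)), (229, np.float64(52.3))]
side 70 glass,rim,liner [(536, np.float64(56.0)), (156, np.float64(59.8)), (328, np.float64(52.0))]
side 82 glass,rim,liner [(642, np.float64(56.1)), (149, np.float64(59.5)), (285, np.float64(52.2))]
scene 46 glass,rim,liner [(126, np.float64(44.7)), (75, np.float64(47.8)), (182, np.float64(49.0))]
scene 58 glass,rim,liner [(198, np.float64(53.1)), (54, np.float64(56.0)), (136, np.float64(49.0))]
scene 70 glass,rim,liner [(307, np.float64(52.8)), (81, np.float64(56.0)), (180, np.float64(48.8))]
scene 82 glass,rim,liner [(553, np.float64(52.9)), (112, np.float64(56.2)), (255, np.float64(48.9))]
```

The 46 rim is now within about 0.6 mm of liner level and the others are untouched. Next is the 58.

```bash
python3 -m crank '[[[-0.68,-0.11,0,0,0,0],[-0.68,-0.11,0,0,0,0],[-0.68,-0.11,0,0,0,0],[-0.68,-0.11,0,0,0,0],[-0.68,-0.11,0,0,0,0],[0,0,0,0,0,0],[0,0,0.5,0,0,0],[0,0,0.4,0,0,0],[0,0,0.2,0,0,0],[0,0,0,0,0,0],[0,0,0,0,0,0]]]'
```

```text
clock: 6.18
eef_pos: [472.1, -20.0, 67.4]
tool_rot: [-3.127, -0.001, 1.57]
force: [-0.1, -0.4, -0.1]
width: 0.1
```

```bash
python3 -m crank '[[[0.04,0.23,0,-0.14,0,0],[0,0,0,0,0,0],[0,0,0.12,0,0,0],[0,0,0.12,0,0,0],[0,0,0,0,0,0],[0,0,0,0,0,0]]]'
```

```text
clock: 6.68
eef_pos: [481.2, -17.0, 60.6]
tool_rot: [3.137, -0.002, 1.572]
force: [0.2, 0.1, 0.7]
width: -0.0
```

Within tolerance (target x 479.6). I press now.

```bash
python3 -m crank '[[[0,-0.03,0.08,0,0,0],[0,0,0.08,0,0,0],[0,0,0.08,0,0,0],[0,0,0.06,0,0,0],[0,0,0,0,0,0]]]'; python3 -m crank '[[[0,0,0.03,0,0,0]]]'
```

```text
clock: 7.1
eef_pos: [480.5, -17.0, 51.3]
tool_rot: [3.136, -0.002, 1.572]
force: [0.1, -0.5, 0.9]
width: -0.2
clock: 7.18
eef_pos: [480.5, -17.0, 50.3]
tool_rot: [3.136, -0.002, 1.572]
force: [0.0, 0.2, 0.9]
width: -0.1
```

```bash
python3 -m crank '[[[0,0,0.02,0,0,0]]]'; python3 -m crank '[[[0,0,-0.2,0,0,0],[0,0,-0.5,0,0,0],[0,0,-0.5,0,0,0],[0,0,-0.5,0,0,0],[0,0,-0.3,0,0,0],[0,0,0,0,0,0]]]'
python3 - <<'E'
from g import *
for n in('wrist','side'): heights(n)
E
```

```text
clock: 7.27
eef_pos: [480.5, -16.9, 49.8]
tool_rot: [3.136, -0.002, 1.572]
force: [-1.7, 0.2, 11.9]
width: 0.3
clock: 7.77
eef_pos: [479.1, -17.4, 112.4]
tool_rot: [3.139, -0.001, 1.572]
force: [0.1, -0.4, -0.5]
width: 0.1
wrist 46 glass,rim,liner [(2284, np.float64(45.3)), (1279, np.float64(49.3)), (3332, np.float64(49.9))]
wrist 58 glass,rim,liner [(2864, np.float64(45.6)), (1098, np.float64(49.5)), (2277, np.float64(49.8))]
wrist 70 glass,rim,liner [(504, np.float64(53.9)), (417, np.float64(57.5)), (881, np.float64(49.9))]
wrist 82 glass,rim,liner [(7189, np.float64(53.9)), (1695, np.float64(57.7)), (3257, np.float64(49.9))]
side 46 glass,rim,liner [(24, np.float64(47.4)), (29, np.float64(51.3)), (68, np.float64(52.5))]
side 58 glass,rim,liner [(255, np.float64(48.0)), (99, np.float64(51.6)), (215, np.float64(52.3))]
side 70 glass,rim,liner [(529, np.float64(56.0)), (158, np.float64(59.8)), (329, np.float64(52.1))]
side 82 glass,rim,liner [(656, np.float64(56.2)), (145, np.float64(59.6)), (303, np.float64(52.4))]
```

The 58 is level. Next is the 70.

```bash
python3 -m crank '[[[-0.63,0.48,0,0,0,0],[-0.63,0.48,0,0,0,0],[-0.63,0.48,0,0,0,0],[-0.63,0.48,0,0,0,0],[-0.63,0.48,0,0,0,0],[-0.63,0.48,0,0,0,0],[0,0,0,0,0,0],[0,0,0.5,0,0,0],[0,0,0.4,0,0,0],[0,0,0.2,0,0,0],[0,0,0,0,0,0],[0,0,0,0,0,0]]]'
```

```text
clock: 8.87
eef_pos: [560.4, -133.2, 64.0]
tool_rot: [-3.123, -0.005, 1.575]
force: [0.1, -0.8, 0.4]
width: 0.0
```

```bash
python3 -m crank '[[[0.03,0.21,0,-0.16,0,0],[0,0,0,0,0,0],[0,0,0.07,0,0,0],[0,0,0,0,0,0],[0,0,0,0,0,0]]]'
```

```text
clock: 9.28
eef_pos: [567.9, -130.7, 63.0]
tool_rot: [3.141, -0.005, 1.577]
force: [-0.7, 0.2, 0.5]
width: 0.2
```

```bash
python3 -m crank '[[[-0.04,-0.03,0.08,0,0,0],[0,0,0.08,0,0,0],[0,0,0.08,0,0,0],[0,0,0.08,0,0,0],[0,0,0.04,0,0,0],[0,0,0,0,0,0]]]'; python3 -m crank '[[[0,0,0.02,0,0,0]]]'
```

```text
clock: 9.78
eef_pos: [567.8, -132.0, 52.2]
tool_rot: [3.138, -0.005, 1.577]
force: [-0.3, -0.2, -0.9]
width: -0.2
clock: 9.87
eef_pos: [567.8, -132.0, 51.4]
tool_rot: [3.138, -0.005, 1.577]
force: [1.2, 0.5, 0.8]
width: -0.2
```

```bash
python3 -m crank '[[[0,0,0.04,0,0,0]]]'; python3 -m crank '[[[0,0,0.02,0,0,0]]]'; python3 -m crank '[[[0,0,-0.2,0,0,0],[0,0,-0.5,0,0,0],[0,0,-0.5,0,0,0],[0,0,-0.5,0,0,0],[0,0,-0.3,0,0,0],[0,0,0,0,0,0]]]'
python3 - <<'E'
from g import *
for n in('wrist','side'): heights(n)
E
```

```text
clock: 9.95
eef_pos: [567.8, -132.0, 50.2]
tool_rot: [3.138, -0.005, 1.577]
force: [-0.4, 0.0, 1.0]
width: 0.2
clock: 10.03
eef_pos: [567.9, -132.0, 49.9]
tool_rot: [3.138, -0.005, 1.577]
force: [-1.9, 0.7, 8.7]
width: -0.0
clock: 10.53
eef_pos: [566.6, -132.6, 112.2]
tool_rot: [3.141, -0.005, 1.577]
force: [0.3, -0.4, 0.3]
width: -0.0
wrist 46 glass,rim,liner [(0, None), (0, None), (0, None)]
wrist 58 glass,rim,liner [(4764, np.float64(45.5)), (1353, np.float64(49.4)), (2760, np.float64(49.8))]
wrist 70 glass,rim,liner [(4755, np.float64(45.6)), (1324, np.float64(49.5)), (2663, np.float64(49.9))]
wrist 82 glass,rim,liner [(11993, np.float64(53.9)), (1939, np.float64(57.8)), (3598, np.float64(49.9))]
side 46 glass,rim,liner [(107, np.float64(47.8)), (75, np.float64(51.4)), (166, np.float64(52.4))]
side 58 glass,rim,liner [(197, np.float64(48.0)), (75, np.float64(51.4)), (166, np.float64(52.0))]
side 70 glass,rim,liner [(532, np.float64(47.8)), (150, np.float64(51.3)), (323, np.float64(52.0))]
side 82 glass,rim,liner [(10, np.float64(54.7)), (31, np.float64(58.7)), (105, np.float64(52.1))]
```

The 70 is level. Last is the 82: dx +4.6, dy +104.

```bash
python3 -m crank '[[[0.69,0.03,0,0,0,0],[0.69,0.03,0,0,0,0],[0.69,0.03,0,0,0,0],[0.69,0.03,0,0,0,0],[0.69,0.03,0,0,0,0],[0,0,0,0,0,0],[0,0,0.5,0,0,0],[0,0,0.4,0,0,0],[0,0,0.2,0,0,0],[0,0,0,0,0,0],[0,0,0,0,0,0]]]'
```

```text
clock: 11.55
eef_pos: [563.6, -26.4, 67.5]
tool_rot: [-3.125, -0.005, 1.574]
force: [0.1, 0.3, 1.2]
width: -0.1
```

```bash
python3 -m crank '[[[-0.08,0.22,0,-0.15,0,0],[0,0,0,0,0,0],[0,0,0.1,0,0,0],[0,0,0.08,0,0,0],[0,0,0,0,0,0],[0,0,0,0,0,0]]]'
```

```text
clock: 12.05
eef_pos: [572.0, -31.3, 62.9]
tool_rot: [3.138, -0.004, 1.572]
force: [-0.1, -0.5, 0.2]
width: -0.5
```

```bash
python3 -m crank '[[[0.06,-0.03,0.08,0,0,0],[0,0,0.08,0,0,0],[0,0,0.08,0,0,0],[0,0,0.08,0,0,0],[0,0,0.04,0,0,0],[0,0,0,0,0,0]]]'; python3 -m crank '[[[0,0,0.03,0,0,0]]]'
```

```text
clock: 12.55
eef_pos: [571.5, -29.4, 51.7]
tool_rot: [3.137, -0.003, 1.572]
force: [-0.3, 0.3, 1.4]
width: 0.2
clock: 12.63
eef_pos: [571.5, -29.4, 50.7]
tool_rot: [3.137, -0.003, 1.572]
force: [-0.1, 0.4, 2.1]
width: 0.0
```

```bash
python3 -m crank '[[[0,0,0.03,0,0,0]]]'; python3 -m crank '[[[0,0,-0.2,0,0,0],[0,0,-0.5,0,0,0],[0,0,-0.5,0,0,0],[0,-0.3,-0.7,0,0,0],[0,-0.5,-0.9,0,0,0],[0,-0.3,-0.9,0,0,0],[0,0,-0.9,0,0,0],[0,0,-0.7,0,0,0],[0,0,0,0,0,0],[0,0,0,0,0,0]]]'
python3 - <<'E'
from g import *
heights('wrist','w9'); heights('scene'); heights('side','s9')
cv2.imwrite('pics/f9.png',cv2.resize(np.hstack([cv2.imread('pics/w9.png'),cv2.imread('pics/s9.png')]),(800,300)))
E
```

```text
clock: 12.72
eef_pos: [571.6, -29.3, 49.9]
tool_rot: [3.137, -0.003, 1.572]
force: [-1.4, -0.1, 12.0]
width: -0.2
clock: 13.55
eef_pos: [534.7, -28.9, 216.8]
tool_rot: [3.139, -0.005, 1.573]
force: [-1.1, -0.5, -0.6]
width: -0.0
wrist 46 glass,rim,liner [(1020, np.float64(45.4)), (568, np.float64(49.3)), (1509, np.float64(49.9))]
wrist 58 glass,rim,liner [(1470, np.float64(45.5)), (552, np.float64(49.4)), (1322, np.float64(49.8))]
wrist 70 glass,rim,liner [(1779, np.float64(45.6)), (432, np.float64(49.4)), (645, np.float64(49.9))]
wrist 82 glass,rim,liner [(3508, np.float64(45.7)), (817, np.float64(49.6)), (1676, np.float64(49.9))]
scene 46 glass,rim,liner [(123, np.float64(44.5)), (71, np.float64(48.1)), (176, np.float64(49.1))]
scene 58 glass,rim,liner [(200, np.float64(44.7)), (67, np.float64(47.9)), (171, np.float64(49.2))]
scene 70 glass,rim,liner [(305, np.float64(44.7)), (80, np.float64(48.0)), (192, np.float64(48.9))]
scene 82 glass,rim,liner [(552, np.float64(44.7)), (114, np.float64(47.9)), (257, np.float64(48.9))]
side 46 glass,rim,liner [(106, np.float64(47.8)), (73, np.float64(51.5)), (165, np.float64(52.2))]
side 58 glass,rim,liner [(260, np.float64(47.8)), (100, np.float64(51.6)), (218, np.float64(52.2))]
side 70 glass,rim,liner [(525, np.float64(47.7)), (143, np.float64(51.7)), (319, np.float64(52.1))]
side 82 glass,rim,liner [(644, np.float64(47.9)), (142, np.float64(51.3)), (300, np.float64(52.2))]
```

View pics/f9.png

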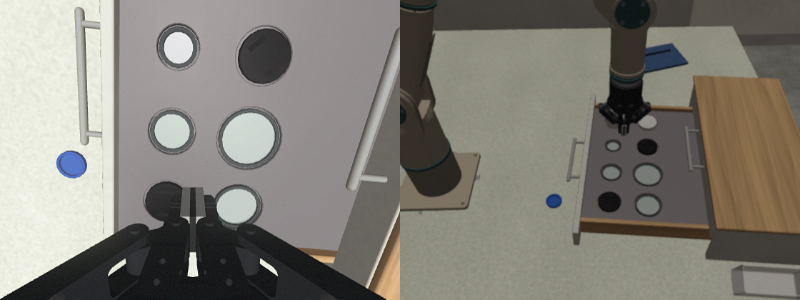

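All four filters sit level in their wells: the 46 at (178,47), the 58 at (171,131), the 82 at (248,137) and the 70 at (239,205). The caps are still in place and the arm is clear.

```bash
python3 -c "
from cell import ctrl
print(ctrl.finish_job())"
```

```text
the job is handed in; nothing more can be done
None
```

I tapped the four filters down in the order 46, 58, 70, 82, using the shut fingertips on the outer edge of each rim. The job was handed in at about 14 s, and no verdict was reported.

- **Levels:** in the last wrist depth check all four rims read 49.3–49.6 mm against a liner at 49.8–49.9 mm. The scene and side cameras put the rims 0.5–1.3 mm below the liner. Those two cameras' absolute heights are offset by about -1 and +2 mm, which is roughly the stated calibration error.
- **Contact force:** the 46 mm tap ended with a brief 28.5 N when the tip met the liner, so that one was less light than intended. The other three peaked at 9–12 N.
- **Glass:** the fingertips stayed at the rim or liner top, which is 4 mm above the glass.
- **Caps, tin and lid:** I sent no moves near the tin or its lid. The final picture shows both caps in their wells. The tin was hidden behind the gripper in that view, so I did not see it again at the end, and I did not re-measure the lid.

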